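# Tighten a window flange evenly

### The job

Tighten the four wing knobs of the window cell evenly, in two passes, so that the glass is not strained: in the first pass turn each knob clockwise about half way, until its orange end points at the white dot, and only then, in a second pass, turn each one fully home to its stop at the green dot. Work crisscross in both passes: after a knob always do the one diagonally opposite, then the other diagonal. Leave the screwdriver, the power sensor and the chip box beside the cell where they lie.

Things in the scene. Friction and masses are not known exactly. Their poses are not given: they have to be found in the camera images.
- cell: The window cell: a square aluminium box 156 x 156 mm with rubber feet, a grey clamp flange on top (its upper face 57 mm above the bench) and a round glass window in the middle; bolted to the bench. Origin at the centre of its underside; +x points to its far side, +y to its left, +z up. A short pipe stub stands out 14 mm from the middle of its near side. The four wing knobs stand on its corners, 46 mm from the centre in x and in y, so 92 mm apart.
- knob_near_left (a joint): Angle of the near left wing knob about its upright axis, rad. Grows as the knob is turned clockwise seen from above. 0: the orange end of the wing points at the black dot (the cell's +x); 0.785: at the white dot, half way; 1.571: at the green dot (the cell's -y), where a hard stop ends the travel and the knob is fully tight. It starts between 0 and 0.25. Needs about 0.12 N m throughout and stays where it is left; it does not rise or sink.
- grip_near_left (a point): Centre of the wing of the near left knob, on the knob's axis, 77 mm above the bench. The wing is an upright black bar 50 mm long, 10 mm thick and 24 mm tall (from 65 to 89 mm above the bench) with one end orange; it is pinched across its thickness. The point's x runs along the bar to the orange end, y across it, z up; it turns with the knob.
- knob_far_left (a joint): Angle of the far left wing knob about its upright axis, rad. Grows as the knob is turned clockwise seen from above. 0: the orange end of the wing points at the black dot (the cell's +x); 0.785: at the white dot, half way; 1.571: at the green dot (the cell's -y), where a hard stop ends the travel and the knob is fully tight. It starts between 0 and 0.25. Needs about 0.12 N m throughout and stays where it is left; it does not rise or sink.
- grip_far_left (a point): Centre of the wing of the far left knob, on the knob's axis, 77 mm above the bench. The wing is an upright black bar 50 mm long, 10 mm thick and 24 mm tall (from 65 to 89 mm above the bench) with one end orange; it is pinched across its thickness. The point's x runs along the bar to the orange end, y across it, z up; it turns with the knob.
- knob_far_right (a joint): Angle of the far right wing knob about its upright axis, rad. Grows as the knob is turned clockwise seen from above. 0: the orange end of the wing points at the black dot (the cell's +x); 0.785: at the white dot, half way; 1.571: at the green dot (the cell's -y), where a hard stop ends the travel and the knob is fully tight. It starts between 0 and 0.25. Needs about 0.12 N m throughout and stays where it is left; it does not rise or sink.
- grip_far_right (a point): Centre of the wing of the far right knob, on the knob's axis, 77 mm above the bench. The wing is an upright black bar 50 mm long, 10 mm thick and 24 mm tall (from 65 to 89 mm above the bench) with one end orange; it is pinched across its thickness. The point's x runs along the bar to the orange end, y across it, z up; it turns with the knob.
- knob_near_right (a joint): Angle of the near right wing knob about its upright axis, rad. Grows as the knob is turned clockwise seen from above. 0: the orange end of the wing points at the black dot (the cell's +x); 0.785: at the white dot, half way; 1.571: at the green dot (the cell's -y), where a hard stop ends the travel and the knob is fully tight. It starts between 0 and 0.25. Needs about 0.12 N m throughout and stays where it is left; it does not rise or sink.
- grip_near_right (a point): Centre of the wing of the near right knob, on the knob's axis, 77 mm above the bench. The wing is an upright black bar 50 mm long, 10 mm thick and 24 mm tall (from 65 to 89 mm above the bench) with one end orange; it is pinched across its thickness. The point's x runs along the bar to the orange end, y across it, z up; it turns with the knob.
- driver: Bystander: loose screwdriver with a blue handle, 146 mm long, 21 mm thick, lying to the left of the cell. Origin on the bench under its middle.
- sensor: Bystander: loose round black power sensor, 51 x 66 x 18 mm, to the right of the cell. Origin at its underside.
- chip_box: Bystander: loose flat chip box, 57 x 52 x 12 mm, black with a clear lid, to the right of the cell. Origin at its underside.

How it is judged:
By the outcome, as a careful person would: the job done as asked, in the order asked, and still so for the second after the job is handed in, with the robot touching nothing.
It also fails if it takes over 72 s, if anything falls off the work surface, if the arm or the gripper's body presses on something with over 40 N, if the wrist force passes 120 N, or if a joint passes its speed limit or range.

### The arm

A 6-joint arm with a two-finger parallel gripper is mounted at the origin on a cart in front of the work surface, level with it; the furniture and walls round the work are solid. World frame = base frame: x ahead of the robot, y to its left, z up, the work surface at z = 0. Lengths are in m, angles in degrees, forces in N, time in s.
With the tool pointing down it reaches from about 0.25 to 0.725 m from the base axis. Payload 9.7 kg.
Tool frame: the origin (TCP) lies at the very end of the fingers, on their centre line; the grasp point (between the pads) lies 19 mm behind it (bot.hold_point_z is the distance from the TCP to the grasp point, in m); z points along the fingers, y is the line along which they close (so a half turn about z gives the same grasp; the last joint's range is limited). The gripper opens to 85 mm and grips with 20 to 120 N. Pads are 22 mm wide; open, the fingers measure 114 mm over their backs; the gripper's body (76 mm by 85 mm) begins 54 mm behind the grasp point. The pads swing forward as they close: fully open they stand 13 mm farther back than shut.
Start: joints at [-71.62, 4.979, 10.078, 95.1, 0, 90], TCP at [0.173, -0.522, 0.231] pointing down, gripper open.
Joint ranges: [-179.16, 179.16], [-48.56, 103.87], [-65.8, 70.77], [-126.05, 130.52], [-82.76, 87.17], [-180, 180]. Speed limits (degrees/s): [127.2, 127.2, 147.25, 180, 180, 180].

### API

Orientations are given as [roll, pitch, yaw] about the fixed x, y, z axes, in that order (R = Rz(yaw) Ry(pitch) Rx(roll)).
In Python, from workcell import bot gives the robot as it stands.
- The arm moves only by the tool play_rows, never from a script. Its argument "targets" is a list of rows, each an object with "grip": the closure in counts, from 0 (fully open) to 255 (shut); "linear": the shift along the world's x, y, z in cm, a list of three; "delta_rot": the turn, a rotation vector about the world's x, y, z in rad, a list of three. A call has 1 to 10 rows; each row is the pose to reach, as a shift and turn from the pose commanded when the call began; what a row does not reach only later rows make up. A row lasts 1/10 s, in which the tool goes at most 50 mm and 8.59 degrees, less where a joint would pass 70% of its speed; a pose out of reach is approached as far as the arm can. A call with a gripper value outside its range is refused whole. The fingers move at their own pace and stop on an object; "force" is the grip in N (left out, the last holds). Time passes only in rows, so rows that repeat a pose let the fingers close. It gives the time, the measured TCP pose, the force, the opening and the grip force at its end, in the units of the state.
- bot.get_obs(): the state, without advancing time (a new reading comes with each control period).
- bot.camera(name): name is "side" or "top" or "wrist"; returns a dict with "color" (384x512x3 uint8, red, green, blue), "range_z" (384x512 float32, m along the optical axis (not along the pixel's ray), 0 where there is no reading), "fov_y" (degrees; the focal length in pixels is half the picture's height over the tangent of half this angle, whatever the lens; pixels are square), "cx", "cy" (the principal point, pixels), "world_to_cam" (4x4, takes a point from world to camera coordinates). Camera axes: x right, y up, looking along -z (the intrinsics and any distortion apply to the point x, -y, -z); pixel columns grow to the right and rows downward; lengths in m; the calibration is good to about 2 mm. A picture is of the moment at which its call begins.
- bot.job_done(): hands the job in; it is judged then, once.
Trained networks look in a picture, given as the dict that the camera call returned (one of the last four; its "shot" number tells which), for a name from the list of things; names that differ only in an ending like _2 or _b are one class to them, and where a whole thing is asked for, a point or a joint stands for the part that bears it (a point fixed in the world has none). Each returns a list of dicts, best first, with "conf" (0 to 1); they miss things now and then, are a little off and sometimes report something else, mostly with a low value. They report only what shows in the picture. A call takes as long as a camera call.
- bot.search_frame(picture, target): "box" ([left, top, right, bottom] in pixels, round what is visible of it).
- bot.trace(picture, target): "pixels" (384x512 bool, what is visible of it) and "box" ([left, top, right, bottom] in pixels, round what is visible of it).
- bot.pinpoint(picture, target): "pixel" ([column, row] in pixels: a listed point, or the origin of a listed thing).
The state is a dict: "time": time; "q": joint angles; "qd": joint speeds; "joint_efforts": joint torques, N m; "ee_pos": TCP position; "tcp_rot": TCP orientation; "wrist_force": force on the tool from outside, world axes, zero at the start; "torque": the same for the moment, N m; "opening": finger opening in m; "grasp_force": force on a finger pad.
Only numpy, scipy, OpenCV 4.12 (cv2) and the standard library are available. Lean on these libraries where they do the work, as an engineer would, in place of code of your own. Each camera call takes 0.05 s, during which the arm holds its last target. There are 200 camera calls.

## Working session

There is one attempt and no reset: what is moved stays moved. The work goes in short steps, Python scripts to look and compute and a tool call to move; the robot and the scene stay as the last step left them, time stands still between calls to the robot, and variables do not carry over. Pictures are saved under pics/ and viewed, at most 10 in all, crops included, and the job is handed in when it is done.

Besides the shell and the picture viewer there is one more tool, called after "Call:" as name(argument=value, ...) on one line, values as JSON. play_rows: Moves the arm, as the interface text tells. Its arguments: {"type":"object","properties":{"targets":{"type":"array","items":{"type":"object","properties":{"grip":{"type":"number"},"linear":{"type":"array","items":{"type":"number"}},"delta_rot":{"type":"array","items":{"type":"number"}}}}},"force":{"type":"number"}},"required":["targets"]}

```bash
mkdir -p pics; cat > h.py <<'E'
from workcell import bot
import numpy as np, cv2
def K(p): 
    return 192/np.tan(np.radians(p["fov_y"])/2)
def ray(p,u,v,z):
    f=K(p); T=np.linalg.inv(p["world_to_cam"])
    d=T[:3,:3]@np.array([(u-p["cx"])/f,-(v-p["cy"])/f,-1]); o=T[:3,3]
    return o+d*(z-o[2])/d[2]
def proj(p,X):
    c=p["world_to_cam"]@np.append(X,1); f=K(p)
    return np.array([p["cx"]+f*c[0]/-c[2], p["cy"]-f*c[1]/-c[2]])
N=["near_left","far_left","far_right","near_right"]
E
python3 - <<'E'
from h import *
p=bot.camera("top"); print({k:v for k,v in p.items() if k not in("color","range_z")})
cv2.imwrite("pics/a.png",p["color"][:,:,::-1])
for n in N:
    for r in bot.pinpoint(p,"grip_"+n)[:4]: print(n,r["conf"],r["pixel"],ray(p,*r["pixel"],.077))
for r in bot.pinpoint(p,"cell"): print(r,ray(p,*r["pixel"],0.0))
print(bot.get_obs())
s=bot.camera("side");cv2.imwrite("pics/b.png",s["color"][:,:,::-1])
E
```

```text
{'fov_y': 49.452861559244596, 'cx': 258.34041175171075, 'cy': 200.85434196218642, 'world_to_cam': array([[ 2.16488875e-02, -9.99762496e-01,  2.50554563e-03,
        -1.22764728e-01],
       [ 9.95130117e-01,  2.17894970e-02,  9.61315151e-02,
        -5.36336234e-01],
       [-9.61632781e-02,  4.12203554e-04,  9.95365488e-01,
        -8.84634981e-01],
       [ 0.00000000e+00,  0.00000000e+00,  0.00000000e+00,
         1.00000000e+00]]), 'shot': 1}
near_left 0.64 [272.1, 234.7] [ 0.465038  -0.1406808  0.077    ]
far_right 0.51 [310.2, 186.3] [ 0.5665461  -0.21764741  0.077     ]
near_right 0.51 [319.9, 226.9] [ 0.48309667 -0.23834303  0.077     ]
{'pixel': [284.6, 213.9], 'conf': 0.85} [ 0.51332494 -0.17052276  0.        ]
{'time': 0.3, 'q': array([-7.16206419e+01,  4.98844708e+00,  1.00649109e+01,  9.50986523e+01,
        1.73989103e-03,  8.99991140e+01]), 'qd': array([ 0.03072214, -0.06590823,  0.17822136,  0.06075385, -0.08728655,
       -0.01760154]), 'joint_efforts': array([ 9.33051087e-04, -5.19563341e+01,  4.64320099e+01,  6.50164235e-03,
        4.72546913e-05, -2.12226865e-05]), 'ee_pos': array([ 0.1734064 , -0.52187913,  0.23107328]), 'tcp_rot': array([-1.79977811e+02, -1.74023401e-03,  1.83802434e+01]), 'wrist_force': array([ 0.16360507, -0.95790372,  0.5337181 ]), 'torque': array([ 0.02412475, -0.0403923 , -0.01096622]), 'grasp_force': 0.0, 'opening': 0.08503794044856801}
```

View pics/a.png

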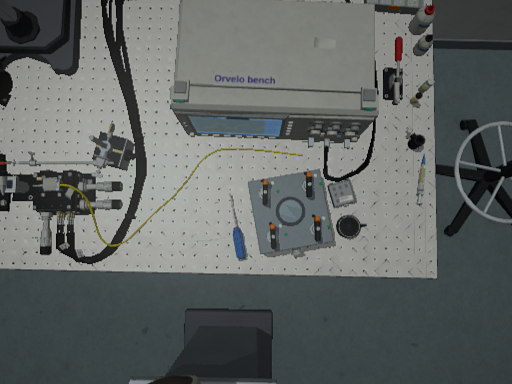

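View pics/b.png

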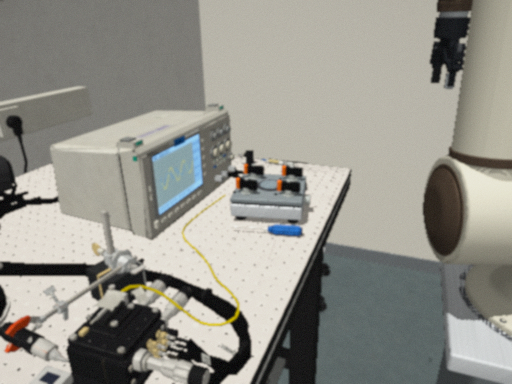

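The top view shows the cell near pixel (291,213), with the knobs at (273,236), (266,192), (309,184) and (318,229). The cell is yawed roughly +9°. The side view confirms the scope stands behind it. Next I'll look from the wrist.

Call:
play_rows(targets=[{"linear":[15,16.5,6],"delta_rot":[0,0,-0.15],"grip":0},{"linear":[29.5,33,6],"delta_rot":[0,0,-0.15],"grip":0},{"linear":[29.5,33,6],"delta_rot":[0,0,-0.15],"grip":0},{"linear":[29.5,33,6],"delta_rot":[0,0,-0.15],"grip":0},{"linear":[29.5,33,6],"delta_rot":[0,0,-0.15],"grip":0},{"linear":[29.5,33,6],"delta_rot":[0,0,-0.15],"grip":0},{"linear":[29.5,33,6],"delta_rot":[0,0,-0.15],"grip":0},{"linear":[29.5,33,6],"delta_rot":[0,0,-0.15],"grip":0},{"linear":[29.5,33,6],"delta_rot":[0,0,-0.15],"grip":0},{"linear":[29.5,33,6],"delta_rot":[0,0,-0.15],"grip":0}])

```text
time: 1.35
ee_pos: [0.4714, -0.188, 0.2914]
tcp_rot: [-180.0, -0.1, 10.1]
wrist_force: [0.4, 0.1, 0.1]
opening: 0.0853
grasp_force: 0.0
```

```bash
python3 - <<'E'
from h import *
o=bot.get_obs();print(o["time"],o["ee_pos"],o["tcp_rot"],o["q"])
p=bot.camera("wrist"); cv2.imwrite("pics/c.png",p["color"][:,:,::-1])
T=np.linalg.inv(p["world_to_cam"]);print(T)
for n in N:
    for r in bot.pinpoint(p,"grip_"+n)[:4]: print(n,r["conf"],r["pixel"],ray(p,*r["pixel"],.077))
for r in bot.pinpoint(p,"cell"): print(r,ray(p,*r["pixel"],0.0))
t=bot.camera("top"); f=K(t)
v,u=np.mgrid[100:150:6,200:380:20]
Z=t["range_z"][v,u]; W=np.linalg.inv(t["world_to_cam"])
P=np.stack([(u-t["cx"])/f*Z,-(v-t["cy"])/f*Z,-Z,np.ones_like(Z)],-1)@W.T
for j in (3,5,6): print(u[0,j],np.round(P[:,j,:3],3).tolist())
E
```

```text
1.35 [ 0.47136029 -0.18803262  0.29135468] [-1.79964722e+02 -5.89716519e-02  1.01101397e+01] [-2.17821084e+01  8.94592716e-01  1.26002761e+01  1.01674252e+02
  6.11082795e-02  1.48107750e+02]
[[ 0.17557717  0.94601135  0.27246134  0.54039568]
 [-0.98446344  0.16930839  0.04654473 -0.17467494]
 [-0.00209814 -0.27640042  0.96104027  0.43311497]
 [ 0.          0.          0.          1.        ]]
near_left 0.63 [209.2, 171.4] [ 0.46236335 -0.13808468  0.077     ]
far_left 0.6 [208.4, 82.6] [ 0.55327114 -0.12453616  0.077     ]
far_right 0.97 [300.4, 80.8] [ 0.57139887 -0.21640331  0.077     ]
near_right 0.86 [297.7, 169.3] [ 0.48170169 -0.23300877  0.077     ]
{'pixel': [257.1, 123.9], 'conf': 0.65} [ 0.51750322 -0.18199224  0.        ]
260 [[0.708, -0.11, 0.193], [0.696, -0.11, 0.195], [0.689, -0.11, 0.181], [0.681, -0.111, 0.169], [0.68, -0.111, 0.132], [0.679, -0.111, 0.091], [0.68, -0.112, 0.038], [0.676, -0.112, -0.001], [0.663, -0.112, -0.001]]
300 [[0.708, -0.183, 0.196], [0.698, -0.183, 0.194], [0.689, -0.184, 0.186], [0.682, -0.185, 0.174], [0.682, -0.19, 0.131], [0.682, -0.194, 0.09], [0.681, -0.199, 0.042], [0.678, -0.203, 0.002], [0.664, -0.203, 0.001]]
320 [[0.71, -0.219, 0.193], [0.699, -0.22, 0.192], [0.689, -0.22, 0.188], [0.681, -0.222, 0.179], [0.676, -0.225, 0.157], [0.676, -0.232, 0.114], [0.68, -0.241, 0.049], [0.498, -0.139, 0.74], [0.494, -0.138, 0.747]]
```

View pics/c.png

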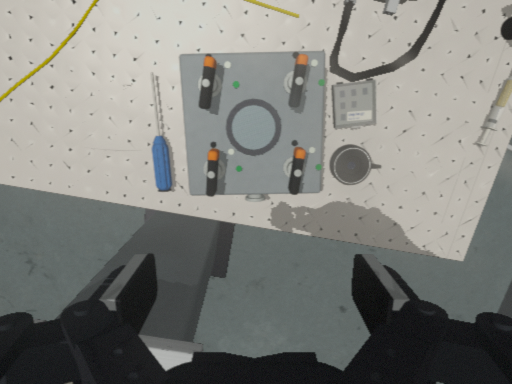

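The wrist view shows all four knobs at about (209,171), (208,83), (300,81) and (298,169), with their orange ends pointing far. At this yaw joint 6 would run out of range as I turn clockwise, so I'll flip the tool by 180° first.

Call:
play_rows(targets=[{"linear":[3.5,1,0],"delta_rot":[0,0,0.15],"grip":0},{"linear":[3.5,1,0],"delta_rot":[0,0,0.3],"grip":0},{"linear":[3.5,1,0],"delta_rot":[0,0,0.45],"grip":0},{"linear":[3.5,1,0],"delta_rot":[0,0,0.6],"grip":0},{"linear":[3.5,1,0],"delta_rot":[0,0,0.75],"grip":0},{"linear":[3.5,1,0],"delta_rot":[0,0,0.9],"grip":0},{"linear":[3.5,1,0],"delta_rot":[0,0,1.05],"grip":0},{"linear":[3.5,1,0],"delta_rot":[0,0,1.2],"grip":0},{"linear":[3.5,1,0],"delta_rot":[0,0,1.35],"grip":0},{"linear":[3.5,1,0],"delta_rot":[0,0,1.5],"grip":0}])

```text
time: 2.7
ee_pos: [0.5028, -0.183, 0.2914]
tcp_rot: [180.0, 0.0, 96.0]
wrist_force: [0.1, 0.5, 0.7]
opening: 0.0852
grasp_force: 0.0
```

Call:
play_rows(targets=[{"linear":[0,0,0],"delta_rot":[0,0,0.15],"grip":0},{"linear":[0,0,0],"delta_rot":[0,0,0.3],"grip":0},{"linear":[0,0,0],"delta_rot":[0,0,0.45],"grip":0},{"linear":[0,0,0],"delta_rot":[0,0,0.6],"grip":0},{"linear":[0,0,0],"delta_rot":[0,0,0.75],"grip":0},{"linear":[0,0,0],"delta_rot":[0,0,0.9],"grip":0},{"linear":[0,0,0],"delta_rot":[0,0,1.05],"grip":0},{"linear":[0,0,0],"delta_rot":[0,0,1.2],"grip":0},{"linear":[0,0,0],"delta_rot":[0,0,1.35],"grip":0},{"linear":[0,0,0],"delta_rot":[0,0,1.5],"grip":0}])

```text
time: 3.7
ee_pos: [0.5028, -0.183, 0.2914]
tcp_rot: [-180.0, 0.0, -178.1]
wrist_force: [0.2, 0.7, -0.6]
opening: 0.0854
grasp_force: 0.0
```

```bash
cat >> h.py <<'E'
# grips: rigid fit of 4 knob axes -> centre, yaw ; bar angles from orange blobs
L=dict(near_left=(-.046,.046),far_left=(.046,.046),far_right=(.046,-.046),near_right=(-.046,-.046))
def fit(p):
    A=[];B=[]
    for n in N:
        r=bot.pinpoint(p,"grip_"+n)
        if r and r[0]["conf"]>.4: A.append(L[n]);B.append(ray(p,*r[0]["pixel"],.077)[:2])
    A=np.array(A);B=np.array(B);a=A-A.mean(0);b=B-B.mean(0)
    th=np.arctan2((a[:,0]*b[:,1]-a[:,1]*b[:,0]).sum(),(a*b).sum())
    R=np.array([[np.cos(th),-np.sin(th)],[np.sin(th),np.cos(th)]])
    c=B.mean(0)-R@A.mean(0); res=np.linalg.norm(A@R.T+c-B,axis=1)
    return c,th,R,res
def bars(p,c,R):
    h=cv2.cvtColor(p["color"],cv2.COLOR_RGB2HSV)
    m=cv2.inRange(h,(4,150,120),(20,255,255))
    k,_,st,ce=cv2.connectedComponentsWithStats(m); out={}
    th=np.arctan2(R[1,0],R[0,0])
    for n in N:
        g=c+R@np.array(L[n]); best=None
        for i in range(1,k):
            if st[i,4]<20: continue
            d=ray(p,*ce[i],.083)[:2]-g
            if np.linalg.norm(d)<.035: best=(d,st[i,4])
        if best is not None:
            d=best[0]; out[n]=(np.round(g,4).tolist(),round(float(np.degrees(th-np.arctan2(d[1],d[0]))),1),round(float(np.linalg.norm(d)),4))
    return out
E
python3 - <<'E'
from h import *
o=bot.get_obs();print(o["time"],o["ee_pos"],o["tcp_rot"],o["q"])
p=bot.camera("wrist"); cv2.imwrite("pics/d.png",cv2.resize(p["color"][:,:,::-1],None,fx=1.5,fy=1.5))
c,th,R,res=fit(p);print(c,np.degrees(th),res);print(bars(p,c,R))
E
```

```text
3.7 [ 0.50281199 -0.18299021  0.29138985] [-1.79992980e+02  7.34714514e-03 -1.78085153e+02] [-1.99961411e+01  4.74065585e+00  1.66090554e+01  1.01858963e+02
 -3.77153022e-03 -2.19109882e+01]
[ 0.51708646 -0.17670048] 11.125433203937442 [0.00109153 0.00071732 0.000198   0.00097819]
{'near_left': ([0.4631, -0.1404], 7.9, 0.0192), 'far_left': ([0.5533, -0.1227], 9.6, 0.02), 'far_right': ([0.5711, -0.213], 8.5, 0.0208), 'near_right': ([0.4808, -0.2307], 10.1, 0.0202)}
```

View pics/d.png

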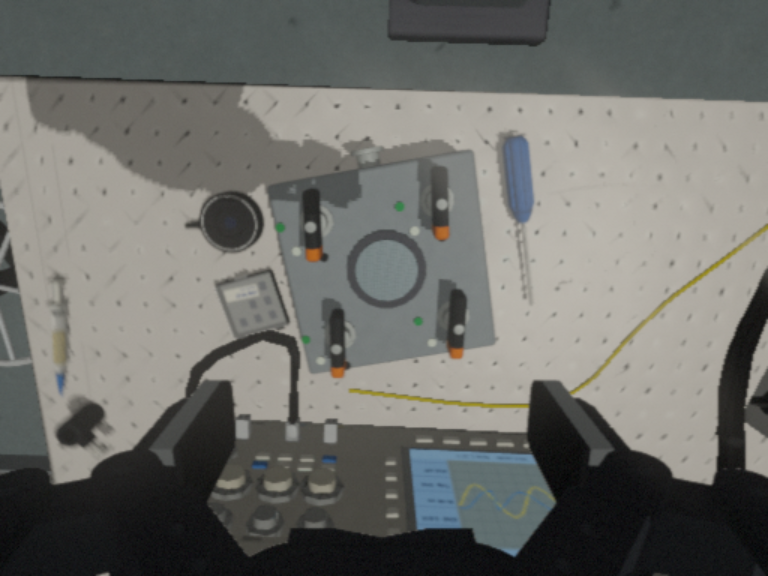

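The flipped wrist view shows all four bars with their orange ends at about 9° (picture pixels (441,232), (457,352), (314,254), (338,370)). The cell centre is about (0.517,-0.177), yawed about 11°. I'll hover over the near left knob.

Call:
play_rows(force=60, targets=[{"linear":[-2,2.1,-4],"delta_rot":[0,0,0],"grip":120},{"linear":[-4,4.15,-9],"delta_rot":[0,0,0],"grip":120},{"linear":[-4,4.15,-13.5],"delta_rot":[0,0,0],"grip":120},{"linear":[-4,4.15,-18],"delta_rot":[0,0,0],"grip":120},{"linear":[-4,4.15,-18],"delta_rot":[0,0,0],"grip":120},{"linear":[-4,4.15,-18],"delta_rot":[0,0,0],"grip":120},{"linear":[-4,4.15,-18],"delta_rot":[0,0,0],"grip":120}])

```text
time: 4.65
ee_pos: [0.465, -0.1411, 0.1145]
tcp_rot: [-179.9, 0.2, -178.4]
wrist_force: [-0.6, 0.4, 0.8]
opening: 0.0455
grasp_force: 0.0
```

```bash
python3 - <<'E'
from h import *
o=bot.get_obs();print(o["time"],o["ee_pos"],o["tcp_rot"],o["q"],o["opening"])
p=bot.camera("wrist"); cv2.imwrite("pics/e.png",p["color"][:,:,::-1])
c,th,R,res=fit(p);print(c,np.degrees(th),res);print(bars(p,c,R))
E
```

```text
4.65 [ 0.46496434 -0.14108642  0.11447582] [-179.92527584    0.21897753 -178.39829121] [-1.68787735e+01 -4.74045253e+00 -1.25677695e+01  8.19413117e+01
 -1.45912100e-03 -1.84803424e+01] 0.045509881657691605
[ 0.51502074 -0.17728202] 11.777076364391867 [0.00134116 0.00066412 0.00079738 0.00089847]
{'near_left': ([0.4606, -0.1416], 6.8, 0.0236), 'near_right': ([0.4794, -0.2317], 2.8, 0.0205)}
```

View pics/e.png

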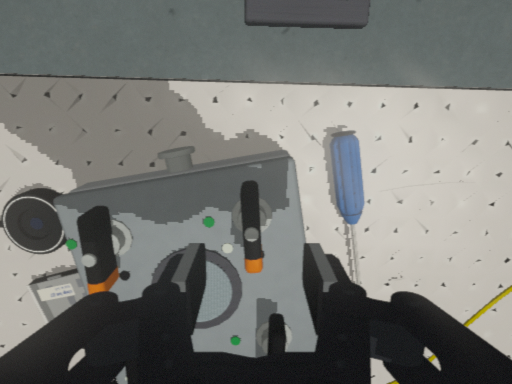

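The fingers straddle the near left bar: bar at about (252,232), fingers at about x=185 and x=320. I'll descend and pinch.

Call:
play_rows(targets=[{"linear":[0,0,-2.5],"delta_rot":[0,0,0],"grip":120},{"linear":[0,0,-4.5],"delta_rot":[0,0,0],"grip":120},{"linear":[0,0,-4.5],"delta_rot":[0,0,0],"grip":120},{"linear":[0,0,-4.5],"delta_rot":[0,0,0],"grip":255},{"linear":[0,0,-4.5],"delta_rot":[0,0,0],"grip":255},{"linear":[0,0,-4.5],"delta_rot":[0,0,0],"grip":255},{"linear":[0,0,-4.5],"delta_rot":[0,0,0],"grip":255},{"linear":[0,0,-4.5],"delta_rot":[0,0,0],"grip":255},{"linear":[0,0,-4.5],"delta_rot":[0,0,0],"grip":255}])

```text
time: 5.8
ee_pos: [0.4645, -0.1425, 0.0689]
tcp_rot: [-179.7, 0.2, -178.4]
wrist_force: [-2.1, -9.4, 6.6]
opening: 0.0084
grasp_force: 86.5
```

Call:
play_rows(targets=[{"linear":[0,-0.1,0],"delta_rot":[0,0,-0.13],"grip":255},{"linear":[0,-0.1,0],"delta_rot":[0,0,-0.26],"grip":255},{"linear":[0,-0.1,0],"delta_rot":[0,0,-0.39],"grip":255},{"linear":[0,-0.1,0],"delta_rot":[0,0,-0.52],"grip":255},{"linear":[0,-0.1,0],"delta_rot":[0,0,-0.62],"grip":255},{"linear":[0,-0.1,0],"delta_rot":[0,0,-0.62],"grip":255},{"linear":[0,-0.1,0],"delta_rot":[0,0,-0.62],"grip":255},{"linear":[0,-0.1,0],"delta_rot":[0,0,-0.62],"grip":255}])

```text
time: 6.6
ee_pos: [0.4642, -0.1437, 0.0689]
tcp_rot: [-179.8, 0.3, 146.1]
wrist_force: [-4.1, -10.2, 7.4]
opening: 0.0085
grasp_force: 86.7
```

Call:
play_rows(targets=[{"linear":[0,0,0],"delta_rot":[0,0,0],"grip":120},{"linear":[0,0,0],"delta_rot":[0,0,0],"grip":120},{"linear":[0,0,0],"delta_rot":[0,0,0],"grip":120},{"linear":[0,0,3],"delta_rot":[0,0,0],"grip":120},{"linear":[0,0,7],"delta_rot":[0,0,0],"grip":120},{"linear":[3,-2,7],"delta_rot":[0,0,0.14],"grip":120},{"linear":[7,-4.6,7],"delta_rot":[0,0,0.28],"grip":120},{"linear":[10.7,-7.2,7],"delta_rot":[0,0,0.42],"grip":120},{"linear":[10.7,-7.2,7],"delta_rot":[0,0,0.56],"grip":120},{"linear":[10.7,-7.2,7],"delta_rot":[0,0,0.64],"grip":120}])

```text
time: 7.6
ee_pos: [0.571, -0.214, 0.1345]
tcp_rot: [179.9, -0.2, -176.9]
wrist_force: [0.2, -0.1, 0.0]
opening: 0.0455
grasp_force: 0.0
```

```bash
python3 - <<'E'
from h import *
p=bot.camera("wrist"); p=bot.camera("wrist");cv2.imwrite("pics/f.png",p["color"][:,:,::-1])
o=bot.get_obs();print(o["time"],o["ee_pos"],o["tcp_rot"],o["q"],o["opening"])
c,th,R,res=fit(p);print(c,np.degrees(th),res);print(bars(p,c,R))
t=bot.camera("top");c,th,R,res=fit(t);print(c,np.degrees(th),res);print(bars(t,c,R))
E
```

```text
7.7 [ 0.57054254 -0.21348629  0.13566667] [ 1.79969414e+02 -6.46363094e-02 -1.77121392e+02] [-2.05160298e+01  1.23267076e+01  7.74595947e+00  8.54907191e+01
  2.40699614e-03 -2.33946220e+01] 0.045122626367403315
[ 0.51579246 -0.17654985] 11.84557107492063 [0.00048583 0.00066322 0.00139492 0.0006762 ]
{'near_left': ([0.4613, -0.141], 44.0, 0.0199), 'far_left': ([0.5514, -0.1221], 9.3, 0.0226), 'far_right': ([0.5703, -0.2121], 13.7, 0.0218), 'near_right': ([0.4802, -0.231], 10.3, 0.0199)}
[ 0.50860506 -0.17531299] 0.0 [2.77555756e-17]
{}
```

View pics/f.png

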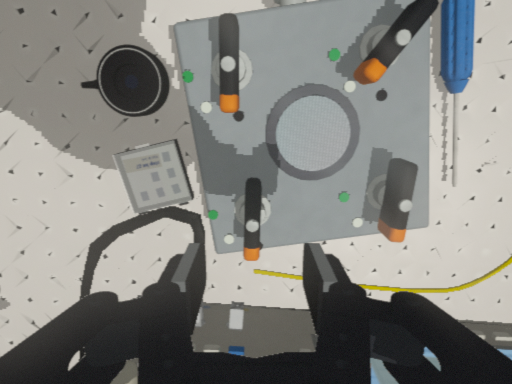

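The near left knob now points at its white dot, 44–45° (orange at (370,72)). The far right bar at (252,220) is centred between the fingers. I'll descend and pinch.

Call:
play_rows(targets=[{"linear":[0,0,-3.5],"delta_rot":[0,0,0],"grip":120},{"linear":[0,0,-7],"delta_rot":[0,0,0],"grip":120},{"linear":[0,0,-7],"delta_rot":[0,0,0],"grip":120},{"linear":[0,0,-7],"delta_rot":[0,0,0],"grip":255},{"linear":[0,0,-7],"delta_rot":[0,0,0],"grip":255},{"linear":[0,0,-7],"delta_rot":[0,0,0],"grip":255},{"linear":[0,0,-7],"delta_rot":[0,0,0],"grip":255},{"linear":[0,0,-7],"delta_rot":[0,0,0],"grip":255}])

```text
time: 8.95
ee_pos: [0.5717, -0.2147, 0.0694]
tcp_rot: [-179.8, 0.2, -177.2]
wrist_force: [-0.4, -3.8, 6.4]
opening: 0.0087
grasp_force: 69.5
```

Call:
play_rows(targets=[{"linear":[0,0,0],"delta_rot":[0,0,-0.13],"grip":255},{"linear":[0,0,0],"delta_rot":[0,0,-0.26],"grip":255},{"linear":[0,0,0],"delta_rot":[0,0,-0.39],"grip":255},{"linear":[0,0,0],"delta_rot":[0,0,-0.52],"grip":255},{"linear":[0,0,0],"delta_rot":[0,0,-0.635],"grip":255},{"linear":[0,0,0],"delta_rot":[0,0,-0.635],"grip":255},{"linear":[0,0,0],"delta_rot":[0,0,-0.635],"grip":255},{"linear":[0,0,0],"delta_rot":[0,0,-0.635],"grip":255}])

```text
time: 9.75
ee_pos: [0.5717, -0.2152, 0.0694]
tcp_rot: [-179.9, 0.3, 146.4]
wrist_force: [-2.0, -6.9, 6.7]
opening: 0.0088
grasp_force: 69.5
```

Call:
play_rows(targets=[{"linear":[0,0,0],"delta_rot":[0,0,0],"grip":120},{"linear":[0,0,0],"delta_rot":[0,0,0],"grip":120},{"linear":[0,0,0],"delta_rot":[0,0,0],"grip":120},{"linear":[0,0,3],"delta_rot":[0,0,0],"grip":120},{"linear":[0,0,7],"delta_rot":[0,0,0],"grip":120},{"linear":[-0.6,3,7],"delta_rot":[0,0,0.14],"grip":120},{"linear":[-1.2,6,7],"delta_rot":[0,0,0.28],"grip":120},{"linear":[-1.85,8.95,7],"delta_rot":[0,0,0.42],"grip":120},{"linear":[-1.85,8.95,7],"delta_rot":[0,0,0.56],"grip":120},{"linear":[-1.85,8.95,7],"delta_rot":[0,0,0.62],"grip":120}])

```text
time: 10.75
ee_pos: [0.5519, -0.1228, 0.1366]
tcp_rot: [180.0, 0.0, -177.6]
wrist_force: [-0.8, 0.2, 0.0]
opening: 0.0451
grasp_force: 0.0
```

Call:
play_rows(targets=[{"linear":[0,0,0],"delta_rot":[0,0,0],"grip":120},{"linear":[0,0,-3.5],"delta_rot":[0,0,0],"grip":120},{"linear":[0,0,-7],"delta_rot":[0,0,0],"grip":120},{"linear":[0,0,-7],"delta_rot":[0,0,0],"grip":120},{"linear":[0,0,-7],"delta_rot":[0,0,0],"grip":255},{"linear":[0,0,-7],"delta_rot":[0,0,0],"grip":255},{"linear":[0,0,-7],"delta_rot":[0,0,0],"grip":255},{"linear":[0,0,-7],"delta_rot":[0,0,0],"grip":255},{"linear":[0,0,-7],"delta_rot":[0,0,0],"grip":255}])

```text
time: 11.65
ee_pos: [0.5531, -0.1246, 0.0693]
tcp_rot: [-179.9, 0.2, -178.1]
wrist_force: [-2.2, -1.5, 5.6]
opening: 0.009
grasp_force: 79.0
```

Yaw is 1.9° and the target is -33.6°, so -0.62 rad.

Call:
play_rows(targets=[{"linear":[0,0,0],"delta_rot":[0,0,-0.13],"grip":255},{"linear":[0,0,0],"delta_rot":[0,0,-0.26],"grip":255},{"linear":[0,0,0],"delta_rot":[0,0,-0.39],"grip":255},{"linear":[0,0,0],"delta_rot":[0,0,-0.52],"grip":255},{"linear":[0,0,0],"delta_rot":[0,0,-0.62],"grip":255},{"linear":[0,0,0],"delta_rot":[0,0,-0.62],"grip":255},{"linear":[0,0,0],"delta_rot":[0,0,-0.62],"grip":255},{"linear":[0,0,0],"delta_rot":[0,0,-0.62],"grip":255}])

```text
time: 12.45
ee_pos: [0.5531, -0.1248, 0.0692]
tcp_rot: [180.0, 0.2, 146.4]
wrist_force: [-2.1, -2.6, 5.5]
opening: 0.0089
grasp_force: 79.0
```

Call:
play_rows(targets=[{"linear":[0,0,0],"delta_rot":[0,0,0],"grip":120},{"linear":[0,0,0],"delta_rot":[0,0,0],"grip":120},{"linear":[0,0,0],"delta_rot":[0,0,0],"grip":120},{"linear":[0,0,3],"delta_rot":[0,0,0],"grip":120},{"linear":[0,0,7],"delta_rot":[0,0,0],"grip":120},{"linear":[-2.4,-3.6,7],"delta_rot":[0,0,0.14],"grip":120},{"linear":[-4.8,-7.2,7],"delta_rot":[0,0,0.28],"grip":120},{"linear":[-7.15,-10.85,7],"delta_rot":[0,0,0.42],"grip":120},{"linear":[-7.15,-10.85,7],"delta_rot":[0,0,0.56],"grip":120},{"linear":[-7.15,-10.85,7],"delta_rot":[0,0,0.61],"grip":120}])

```text
time: 13.45
ee_pos: [0.4797, -0.2336, 0.1366]
tcp_rot: [-180.0, 0.0, -178.5]
wrist_force: [0.1, 0.5, 0.1]
opening: 0.0454
grasp_force: 0.0
```

Call:
play_rows(targets=[{"linear":[0,0,0],"delta_rot":[0,0,0],"grip":120},{"linear":[0,0,-3.5],"delta_rot":[0,0,0],"grip":120},{"linear":[0,0,-7],"delta_rot":[0,0,0],"grip":120},{"linear":[0,0,-7],"delta_rot":[0,0,0],"grip":120},{"linear":[0,0,-7],"delta_rot":[0,0,0],"grip":255},{"linear":[0,0,-7],"delta_rot":[0,0,0],"grip":255},{"linear":[0,0,-7],"delta_rot":[0,0,0],"grip":255},{"linear":[0,0,-7],"delta_rot":[0,0,0],"grip":255},{"linear":[0,0,-7],"delta_rot":[0,0,0],"grip":255}])

```text
time: 14.35
ee_pos: [0.4817, -0.2329, 0.0692]
tcp_rot: [-179.9, 0.2, -178.6]
wrist_force: [-1.2, 0.9, 6.6]
opening: 0.0084
grasp_force: 82.1
```

Yaw is 1.4° and the target is -33.6°, so -0.61 rad.

Call:
play_rows(targets=[{"linear":[0,0,0],"delta_rot":[0,0,-0.13],"grip":255},{"linear":[0,0,0],"delta_rot":[0,0,-0.26],"grip":255},{"linear":[0,0,0],"delta_rot":[0,0,-0.39],"grip":255},{"linear":[0,0,0],"delta_rot":[0,0,-0.52],"grip":255},{"linear":[0,0,0],"delta_rot":[0,0,-0.61],"grip":255},{"linear":[0,0,0],"delta_rot":[0,0,-0.61],"grip":255},{"linear":[0,0,0],"delta_rot":[0,0,-0.61],"grip":255},{"linear":[0,0,0],"delta_rot":[0,0,-0.61],"grip":255}])

```text
time: 15.15
ee_pos: [0.4815, -0.2335, 0.0692]
tcp_rot: [-180.0, 0.2, 146.4]
wrist_force: [-2.1, -2.1, 4.7]
opening: 0.0086
grasp_force: 82.1
```

Call:
play_rows(targets=[{"linear":[0,0,0],"delta_rot":[0,0,0],"grip":120},{"linear":[0,0,0],"delta_rot":[0,0,0],"grip":120},{"linear":[0,0,0],"delta_rot":[0,0,0],"grip":120},{"linear":[0,0,4],"delta_rot":[0,0,0],"grip":120},{"linear":[0,0,8],"delta_rot":[0,0,0],"grip":120},{"linear":[2,3,12],"delta_rot":[0,0,0],"grip":120},{"linear":[3,5,16],"delta_rot":[0,0,0],"grip":120},{"linear":[3,5,20],"delta_rot":[0,0,0],"grip":120},{"linear":[3,5,20],"delta_rot":[0,0,0],"grip":120},{"linear":[3,5,20],"delta_rot":[0,0,0],"grip":120}])

```text
time: 16.15
ee_pos: [0.511, -0.1824, 0.2671]
tcp_rot: [180.0, 0.1, 146.5]
wrist_force: [-0.5, -0.0, -1.0]
opening: 0.0456
grasp_force: 0.0
```

```bash
python3 - <<'E'
from h import *
p=bot.camera("wrist"); p=bot.camera("wrist");cv2.imwrite("pics/g.png",cv2.resize(p["color"][:,:,::-1],None,fx=1.5,fy=1.5))
o=bot.get_obs();print(o["time"],o["ee_pos"],o["tcp_rot"],o["q"],o["opening"])
c,th,R,res=fit(p);print(c,np.degrees(th),res);print(bars(p,c,R))
E
```

```text
16.25 [ 0.51013388 -0.18243973  0.26511371] [-1.79977837e+02 -9.61917333e-02  1.46426104e+02] [-1.96794623e+01  4.85037429e+00  1.37377608e+01  9.89860857e+01
  1.58439450e-03  1.38944141e+01] 0.0448886380524654
[ 0.52077131 -0.21044779] 44.088333902421915 [0.07392762 0.03741259 0.01590366 0.06099937]
{'far_right': ([0.5858, -0.2115], 123.8, 0.0142)}
```

View pics/g.png

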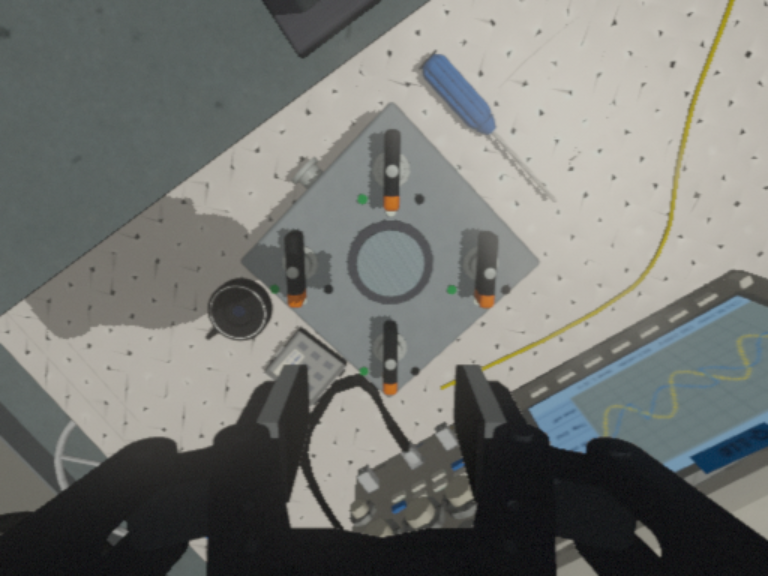

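After pass 1 all four bars are parallel and on their white dots, with orange ends at (391,205), (297,298), (486,299) and (390,388). For pass 2 I return to the near left knob.

Call:
play_rows(targets=[{"linear":[-2.5,2,-4],"delta_rot":[0,0,0],"grip":120},{"linear":[-4.65,3.9,-8],"delta_rot":[0,0,0],"grip":120},{"linear":[-4.65,3.9,-12.5],"delta_rot":[0,0,0],"grip":120},{"linear":[-4.65,3.9,-12.5],"delta_rot":[0,0,0],"grip":120},{"linear":[-4.65,3.9,-16],"delta_rot":[0,0,0],"grip":120},{"linear":[-4.65,3.9,-19.8],"delta_rot":[0,0,0],"grip":120},{"linear":[-4.65,3.9,-19.8],"delta_rot":[0,0,0],"grip":120},{"linear":[-4.65,3.9,-19.8],"delta_rot":[0,0,0],"grip":255},{"linear":[-4.65,3.9,-19.8],"delta_rot":[0,0,0],"grip":255},{"linear":[-4.65,3.9,-19.8],"delta_rot":[0,0,0],"grip":255}])

```text
time: 17.45
ee_pos: [0.4652, -0.1444, 0.0713]
tcp_rot: [-180.0, 0.2, 146.4]
wrist_force: [-1.2, -1.6, 5.0]
opening: 0.0087
grasp_force: 58.6
```

Call:
play_rows(targets=[{"linear":[0,0,0],"delta_rot":[0,0,0],"grip":255},{"linear":[0,0,0],"delta_rot":[0,0,0],"grip":255},{"linear":[0,0,0],"delta_rot":[0,0,-0.14],"grip":255},{"linear":[0,0,0],"delta_rot":[0,0,-0.28],"grip":255},{"linear":[0,0,0],"delta_rot":[0,0,-0.42],"grip":255},{"linear":[0,0,0],"delta_rot":[0,0,-0.56],"grip":255},{"linear":[0,0,0],"delta_rot":[0,0,-0.7],"grip":255},{"linear":[0,0,0],"delta_rot":[0,0,-0.78],"grip":255},{"linear":[0,0,0],"delta_rot":[0,0,-0.78],"grip":255},{"linear":[0,0,0],"delta_rot":[0,0,-0.78],"grip":255}])

```text
time: 18.45
ee_pos: [0.4635, -0.1456, 0.0713]
tcp_rot: [-179.9, 0.3, 101.6]
wrist_force: [-12.5, -8.9, 12.4]
opening: 0.0086
grasp_force: 59.7
```

```bash
python3 -c "
from h import *
o=bot.get_obs();print(o['tcp_rot'],o['torque'],o['wrist_force'],o['q'],o['joint_efforts'])"
```

```text
[-179.94074943    0.28690006  101.63367007] [-2.0393407   2.58309176 -0.11686446] [-12.49853244  -8.92514818  12.36153668] [-17.27791559  -3.95271353 -16.615176    77.25069856  -0.27978795
  61.08835066] [ 6.45030141e+00 -3.69828701e+01  4.47439456e+01 -3.81968379e+00
  3.67140368e+00  1.87041017e-02]
```

The torque is still only friction, so the knob isn't at its stop. I'll turn a little further.

Call:
play_rows(targets=[{"linear":[0,0,0],"delta_rot":[0,0,-0.03],"grip":255},{"linear":[0,0,0],"delta_rot":[0,0,-0.05],"grip":255},{"linear":[0,0,0],"delta_rot":[0,0,-0.05],"grip":255}])

```text
time: 18.75
ee_pos: [0.4634, -0.1456, 0.0713]
tcp_rot: [-179.9, 0.3, 98.8]
wrist_force: [-12.2, -9.7, 13.4]
opening: 0.0088
grasp_force: 61.7
```

```bash
python3 -c "
from h import *
o=bot.get_obs();print(o['ee_pos'],o['tcp_rot'],o['torque'],o['wrist_force'])"
```

```text
[ 0.46338226 -0.14559734  0.07127786] [-179.94366219    0.29695342   98.81952109] [-2.10772343  2.71728008  0.88916843] [-12.20874012  -9.7486167   13.38510437]
```

The torque stepped up to +0.9 N·m, so the stop is reached. Next is the far right knob.

Call:
play_rows(targets=[{"linear":[0,0,0],"delta_rot":[0,0,0],"grip":120},{"linear":[0,0,0],"delta_rot":[0,0,0],"grip":120},{"linear":[0,0,0],"delta_rot":[0,0,0],"grip":120},{"linear":[0,0,3.5],"delta_rot":[0,0,0],"grip":120},{"linear":[0,0,7],"delta_rot":[0,0,0],"grip":120},{"linear":[3.6,-2.4,7],"delta_rot":[0,0,0.15],"grip":120},{"linear":[7.2,-4.8,7],"delta_rot":[0,0,0.3],"grip":120},{"linear":[10.85,-7.2,7],"delta_rot":[0,0,0.45],"grip":120},{"linear":[10.85,-7.2,7],"delta_rot":[0,0,0.6],"grip":120},{"linear":[10.85,-7.2,7],"delta_rot":[0,0,0.75],"grip":120}])

```text
time: 19.75
ee_pos: [0.5732, -0.2159, 0.1368]
tcp_rot: [-180.0, -0.1, 142.2]
wrist_force: [-0.4, 1.0, 0.8]
opening: 0.0452
grasp_force: 0.0
```

Call:
play_rows(targets=[{"linear":[0,0,0],"delta_rot":[0,0,0.08],"grip":120},{"linear":[0,0,0],"delta_rot":[0,0,0.08],"grip":120},{"linear":[0,0,-3.5],"delta_rot":[0,0,0.08],"grip":120},{"linear":[0,0,-7.2],"delta_rot":[0,0,0.08],"grip":120},{"linear":[0,0,-7.2],"delta_rot":[0,0,0.08],"grip":120},{"linear":[0,0,-7.2],"delta_rot":[0,0,0.08],"grip":255},{"linear":[0,0,-7.2],"delta_rot":[0,0,0.08],"grip":255},{"linear":[0,0,-7.2],"delta_rot":[0,0,0.08],"grip":255},{"linear":[0,0,-7.2],"delta_rot":[0,0,0.08],"grip":255},{"linear":[0,0,-7.2],"delta_rot":[0,0,0.08],"grip":255}])

```text
time: 20.75
ee_pos: [0.5733, -0.2164, 0.0694]
tcp_rot: [-180.0, 0.2, 146.4]
wrist_force: [-3.0, -2.0, 5.4]
opening: 0.0088
grasp_force: 64.3
```

```bash
python3 - <<'E'
from h import *
p=bot.camera("wrist");cv2.imwrite("pics/i.png",p["color"][:,:,::-1])
o=bot.get_obs();print(o["ee_pos"],o["tcp_rot"],o["torque"],o["wrist_force"])
E
```

```text
[ 0.57333336 -0.216429    0.06947323] [-179.99187633    0.23099424  146.37103176] [-0.36130034  0.59066546 -0.04168241] [-2.1787659  -2.37646752  5.56648907]
```

View pics/i.png

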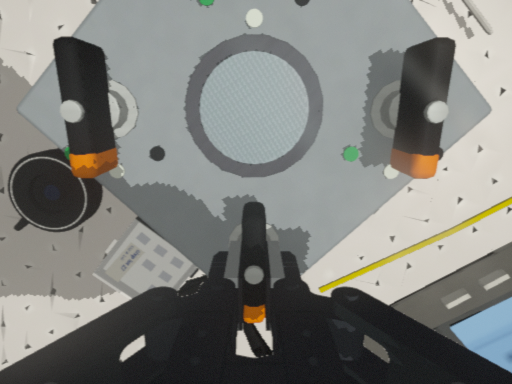

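The far right bar at (254,265) is pinched squarely between the pads; the other knobs are still on their white dots. I'll turn it home.

Call:
play_rows(targets=[{"linear":[-0.05,0.05,0],"delta_rot":[0,0,-0.14],"grip":255},{"linear":[-0.1,0.1,0],"delta_rot":[0,0,-0.28],"grip":255},{"linear":[-0.1,0.1,0],"delta_rot":[0,0,-0.42],"grip":255},{"linear":[-0.1,0.1,0],"delta_rot":[0,0,-0.56],"grip":255},{"linear":[-0.1,0.1,0],"delta_rot":[0,0,-0.7],"grip":255},{"linear":[-0.1,0.1,0],"delta_rot":[0,0,-0.8],"grip":255},{"linear":[-0.1,0.1,0],"delta_rot":[0,0,-0.83],"grip":255},{"linear":[-0.1,0.1,0],"delta_rot":[0,0,-0.83],"grip":255},{"linear":[-0.1,0.1,0],"delta_rot":[0,0,-0.83],"grip":255}])

```text
time: 21.7
ee_pos: [0.5715, -0.2176, 0.0695]
tcp_rot: [180.0, 0.4, 98.8]
wrist_force: [-7.2, -13.2, 5.3]
opening: 0.0087
grasp_force: 65.6
```

```bash
python3 -c "
from h import *
o=bot.get_obs();print(o['ee_pos'],o['tcp_rot'],o['torque'],o['wrist_force'])"
```

```text
[ 0.5715011  -0.21758258  0.06945299] [179.96528261   0.38596653  98.78616772] [-2.7743839   1.52002687  0.85493362] [ -7.15112394 -13.19140652   5.32379089]
```

Call:
play_rows(targets=[{"linear":[0,0,0],"delta_rot":[0,0,0],"grip":120},{"linear":[0,0,0],"delta_rot":[0,0,0],"grip":120},{"linear":[0,0,0],"delta_rot":[0,0,0],"grip":120},{"linear":[0,0,3.5],"delta_rot":[0,0,0],"grip":120},{"linear":[0,0,7],"delta_rot":[0,0,0],"grip":120},{"linear":[-0.6,3,7],"delta_rot":[0,0,0.15],"grip":120},{"linear":[-1.2,6,7],"delta_rot":[0,0,0.3],"grip":120},{"linear":[-1.85,9,7],"delta_rot":[0,0,0.45],"grip":120},{"linear":[-1.85,9,7],"delta_rot":[0,0,0.6],"grip":120},{"linear":[-1.85,9,7],"delta_rot":[0,0,0.75],"grip":120}])

```text
time: 22.7
ee_pos: [0.5531, -0.1232, 0.1369]
tcp_rot: [180.0, 0.0, 142.3]
wrist_force: [-0.4, -0.7, 0.6]
opening: 0.0451
grasp_force: 0.0
```

Call:
play_rows(targets=[{"linear":[0,0,0],"delta_rot":[0,0,0.08],"grip":120},{"linear":[0,0,0],"delta_rot":[0,0,0.08],"grip":120},{"linear":[0,0,-3.5],"delta_rot":[0,0,0.08],"grip":120},{"linear":[0,0,-7],"delta_rot":[0,0,0.08],"grip":120},{"linear":[0,0,-7],"delta_rot":[0,0,0.08],"grip":120},{"linear":[0,0,-7],"delta_rot":[0,0,0.08],"grip":255},{"linear":[0,0,-7],"delta_rot":[0,0,0.08],"grip":255},{"linear":[0,0,-7],"delta_rot":[0,0,0.08],"grip":255},{"linear":[0,0,-7],"delta_rot":[0,0,0.08],"grip":255},{"linear":[0,0,-7],"delta_rot":[0,0,0.08],"grip":255}])

```text
time: 23.7
ee_pos: [0.5538, -0.1251, 0.0693]
tcp_rot: [180.0, 0.2, 146.4]
wrist_force: [-3.1, -2.3, 6.6]
opening: 0.0085
grasp_force: 76.2
```

Call:
play_rows(targets=[{"linear":[0,0,0],"delta_rot":[0,0,-0.14],"grip":255},{"linear":[0,0,0],"delta_rot":[0,0,-0.28],"grip":255},{"linear":[0,0,0],"delta_rot":[0,0,-0.42],"grip":255},{"linear":[0,0,0],"delta_rot":[0,0,-0.56],"grip":255},{"linear":[0,0,0],"delta_rot":[0,0,-0.7],"grip":255},{"linear":[0,0,0],"delta_rot":[0,0,-0.8],"grip":255},{"linear":[0,0,0],"delta_rot":[0,0,-0.83],"grip":255},{"linear":[0,0,0],"delta_rot":[0,0,-0.83],"grip":255},{"linear":[0,0,0],"delta_rot":[0,0,-0.83],"grip":255}])

```text
time: 24.6
ee_pos: [0.5532, -0.1257, 0.0693]
tcp_rot: [179.9, 0.2, 98.9]
wrist_force: [-7.4, -4.3, 8.1]
opening: 0.0083
grasp_force: 77.0
```

```bash
python3 -c "
from h import *
o=bot.get_obs();print(o['ee_pos'],o['tcp_rot'],o['torque'],o['wrist_force'])"
```

```text
[ 0.55320668 -0.12569466  0.06928113] [179.92158891   0.18677205  98.86761776] [-1.16694784  1.421318    0.85542063] [-7.38010411 -4.29619385  8.11725856]
```

Far left is at its stop. The last one is near right.

Call:
play_rows(targets=[{"linear":[0,0,0],"delta_rot":[0,0,0],"grip":120},{"linear":[0,0,0],"delta_rot":[0,0,0],"grip":120},{"linear":[0,0,0],"delta_rot":[0,0,0],"grip":120},{"linear":[0,0,3.5],"delta_rot":[0,0,0],"grip":120},{"linear":[0,0,7],"delta_rot":[0,0,0],"grip":120},{"linear":[-2.4,-3.6,7],"delta_rot":[0,0,0.15],"grip":120},{"linear":[-4.8,-7.2,7],"delta_rot":[0,0,0.3],"grip":120},{"linear":[-7.2,-10.85,7],"delta_rot":[0,0,0.45],"grip":120},{"linear":[-7.2,-10.85,7],"delta_rot":[0,0,0.6],"grip":120},{"linear":[-7.2,-10.85,7],"delta_rot":[0,0,0.75],"grip":120}])

```text
time: 25.6
ee_pos: [0.4803, -0.2342, 0.1368]
tcp_rot: [180.0, 0.0, 141.2]
wrist_force: [-0.5, -0.6, 0.1]
opening: 0.045
grasp_force: 0.0
```

Call:
play_rows(targets=[{"linear":[0,0,0],"delta_rot":[0,0,0.08],"grip":120},{"linear":[0,0,0],"delta_rot":[0,0,0.08],"grip":120},{"linear":[0,0,-3.5],"delta_rot":[0,0,0.08],"grip":120},{"linear":[0,0,-7],"delta_rot":[0,0,0.08],"grip":120},{"linear":[0,0,-7],"delta_rot":[0,0,0.08],"grip":120},{"linear":[0,0,-7],"delta_rot":[0,0,0.08],"grip":255},{"linear":[0,0,-7],"delta_rot":[0,0,0.08],"grip":255},{"linear":[0,0,-7],"delta_rot":[0,0,0.08],"grip":255},{"linear":[0,0,-7],"delta_rot":[0,0,0.08],"grip":255},{"linear":[0,0,-7],"delta_rot":[0,0,0.08],"grip":255}])

```text
time: 26.6
ee_pos: [0.4819, -0.2337, 0.0692]
tcp_rot: [-180.0, 0.2, 145.5]
wrist_force: [-2.6, -0.9, 6.5]
opening: 0.0088
grasp_force: 76.1
```

Call:
play_rows(targets=[{"linear":[0,0,0],"delta_rot":[0,0,-0.14],"grip":255},{"linear":[0,0,0],"delta_rot":[0,0,-0.28],"grip":255},{"linear":[0,0,0],"delta_rot":[0,0,-0.42],"grip":255},{"linear":[0,0,0],"delta_rot":[0,0,-0.56],"grip":255},{"linear":[0,0,0],"delta_rot":[0,0,-0.7],"grip":255},{"linear":[0,0,0],"delta_rot":[0,0,-0.79],"grip":255},{"linear":[0,0,0],"delta_rot":[0,0,-0.82],"grip":255},{"linear":[0,0,0],"delta_rot":[0,0,-0.82],"grip":255},{"linear":[0,0,0],"delta_rot":[0,0,-0.82],"grip":255}])

```text
time: 27.5
ee_pos: [0.481, -0.2344, 0.0692]
tcp_rot: [180.0, 0.2, 98.6]
wrist_force: [-7.7, -4.8, 8.4]
opening: 0.0084
grasp_force: 76.2
```

```bash
python3 -c "
from h import *
o=bot.get_obs();print(o['ee_pos'],o['tcp_rot'],o['torque'],o['wrist_force'])"
```

```text
[ 0.48099616 -0.23440543  0.06924686] [179.96634299   0.22954252  98.55193633] [-1.00792572  1.66402339  0.76584223] [-7.7452707  -4.84018328  8.41076806]
```

Call:
play_rows(targets=[{"linear":[0,0,0],"delta_rot":[0,0,0],"grip":120},{"linear":[0,0,0],"delta_rot":[0,0,0],"grip":120},{"linear":[0,0,0],"delta_rot":[0,0,0],"grip":120},{"linear":[0,0,4],"delta_rot":[0,0,0],"grip":120},{"linear":[0,0,8],"delta_rot":[0,0,0],"grip":120},{"linear":[2,3,12],"delta_rot":[0,0,0],"grip":120},{"linear":[3,5,16],"delta_rot":[0,0,0],"grip":120},{"linear":[3,5,20],"delta_rot":[0,0,0],"grip":120},{"linear":[3,5,20],"delta_rot":[0,0,0],"grip":120},{"linear":[3,5,20],"delta_rot":[0,0,0],"grip":120}])

```text
time: 28.5
ee_pos: [0.5115, -0.1828, 0.2672]
tcp_rot: [179.9, 0.0, 98.6]
wrist_force: [0.2, 0.2, -1.3]
opening: 0.0447
grasp_force: 0.0
```

```bash
python3 - <<'E'
from h import *
p=bot.camera("wrist"); p=bot.camera("wrist");cv2.imwrite("pics/k.png",cv2.resize(p["color"][:,:,::-1],None,fx=1.5,fy=1.5))
c=np.array([.5175,-.1795]);a=np.radians(11.4);R=np.array([[np.cos(a),-np.sin(a)],[np.sin(a),np.cos(a)]])
print(bars(p,c,R), bot.get_obs()["tcp_rot"])
E
```

```text
{'near_left': ([0.4633, -0.1435], 91.9, 0.0177), 'far_left': ([0.5535, -0.1253], 95.1, 0.019), 'far_right': ([0.5717, -0.2155], 91.4, 0.0189), 'near_right': ([0.4815, -0.2337], 93.3, 0.019)} [-1.79921279e+02 -4.35217961e-02  9.85582675e+01]
```

View pics/k.png

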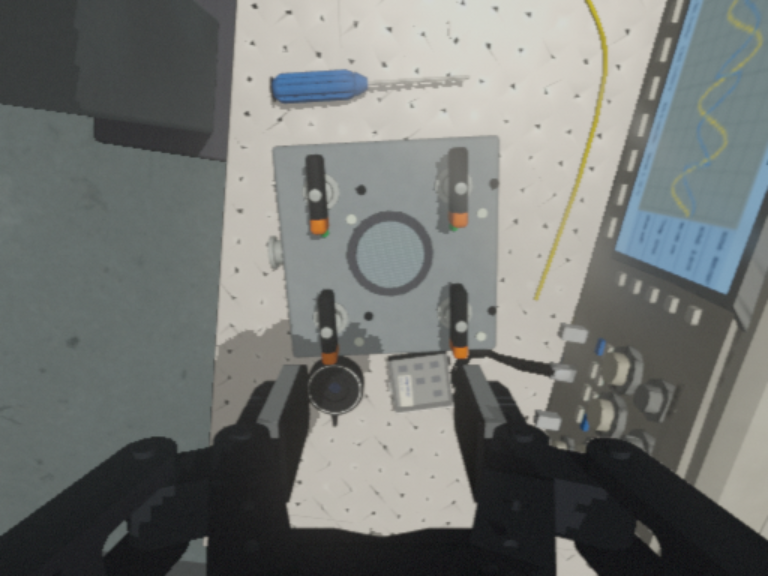

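All four orange ends are on the green dots, at (318,227), (460,218), (330,355) and (460,352). Each showed the torque step at its stop, and the screwdriver, sensor and chip box look undisturbed. I'll hand in.

```bash
python3 -c "
from workcell import bot
print(bot.job_done())"
```

```text
the job is handed in; nothing more can be done
None
```

I turned all four knobs crisscross (near left, far right, far left, near right), first to the white dot and then home to their stops at the green dot, left the screwdriver, power sensor and chip box alone, and handed the job in at about 28.6 s.

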